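# Bring the indexing table to its next station

### The arm

A 7-joint arm with a two-finger parallel gripper is mounted at the origin on the work surface. World frame = base frame: x ahead of the robot, y to its left, z up, the work surface at z = 0. Lengths are in m, angles in rad, forces in N, time in s.
With the tool pointing down it reaches from about 0.4 to 0.875 m from the base axis. Payload 19.3 kg.
Tool frame: the origin (TCP) lies on the centre line of the jaws, within the pads' length; the fingertips stand 14 mm ahead of it and the grasp point (between the pads) lies 5 mm behind it; x points along the fingers, y is the direction in which the jaws open and shut, and the axes are right-handed (so a half turn about x gives the same grasp; the last joint's range is limited). The gripper opens to 85 mm and grips with 20 to 120 N. Pads are 22 mm wide; open, the fingers measure 114 mm over their backs; the gripper's body (76 mm by 85 mm) begins 54 mm behind the grasp point. The pads swing forward as they close: fully open they stand 13 mm farther back than shut.
Start: joints at [-1.224, 0.521, -0.036, 1.599, 0.021, 1.021, -0.113], TCP at [0.253, 0.571, 0.245] pointing down, gripper open.
Joint ranges: [-2.91, 2.91], [-0.3, 2.13], [-1.5, 1.42], [0.17, 2.43], [-1.26, 4.41], [0.16, 1.93], [-2.52, 2.52]. Speed limits (rad/s): [1.89, 1.89, 2.39, 2.39, 3.01, 3.01, 3.01].

### API

Orientations are given as [roll, pitch, yaw] about the fixed x, y, z axes, in that order (R = Rz(yaw) Ry(pitch) Rx(roll)).
In Python, from workcell import monitor, optics, bot gives the robot as it stands.
- The arm moves only by the tool arm_command, never from a script. Its arguments are lists of equal length, an entry for each row: "delta_pos": the shift along the tool's x, y, z as a fraction of full scale, a list of three; "rotation": the turn, a rotation vector about the tool's x, y, z as a fraction of full scale, a list of three. In form: {"delta_pos": [[dx, dy, dz], ...], "rotation": [[wx, wy, wz], ...]}. A call has 1 to 10 rows; each row shifts and turns the pose as measured when the row begins, along the tool's axes as they then stand; what a row does not reach is not made up. Full scale, the value 1, is 30 mm for a shift and 6 degrees for a turn. A row lasts 1/10 s, in which the tool goes at most 50 mm and 8.59 degrees, less where a joint would pass 70% of its speed; a pose out of reach is approached as far as the arm can. A call with a number of a shift or a turn outside -1 to 1 is refused whole. A call with a gripper value outside its range is refused whole. "gripper" is the closure, from -1 (fully open) to 1 (shut), so that 0 is half open, set as the call begins (left out, the last holds). The fingers move at their own pace and stop on an object; "grip_force" is the grip in N (left out, the last holds). Time passes only in rows, so rows that do not move let the fingers close. It gives the time, the measured TCP pose, the force and the opening at its end, in the units of the state.
- monitor.observe(): the state, without advancing time (a new reading comes with each control period).
- optics.grab_frame(name): name is "scene" or "top" or "wrist"; returns the picture (480x640x3 uint8, red, green, blue); there is no depth.
- optics.camera_params(name): a dict with "fx", "fy", "cx", "cy" (pixels), "dist_coeffs" ([k1, k2, p1, p2, k3] as OpenCV has them; the pictures are not rectified), "origin" and "rotation" of the camera in the world. Camera axes: x right, y down, z forward; pixel columns grow to the right and rows downward; lengths in m; the calibration is good to about 2 mm. A picture is of the moment at which its call begins: read the wrist's pose just before it. camera_params takes no time and is no camera call; for the wrist camera it gives the pose at the moment of the call.
- bot.job_done(): hands the job in, once; it reports no verdict.
The state is a dict: "clock": time; "qpos": joint angles; "qd": joint speeds; "joint_efforts": joint torques, N m; "position": TCP position; "tool_rot": TCP orientation; "force": force on the tool from outside, world axes, zero at the start; "moment": the same for the moment, N m; "grip_width": finger opening in m.
Only numpy, scipy, OpenCV 4.12 (cv2) and the standard library are available. Lean on these libraries where they do the work, as an engineer would, in place of code of your own. Each camera call takes 0.05 s, during which the arm holds its last target. There are 200 camera calls.

### The job

The hand indexing table has been left between two stations with its plunger parked. Pull the plunger's black T-knob up out of its parking notch, turn it about a quarter turn clockwise (seen from above) and let it go so that it snaps down and the pin rides on the plate inside; then turn the faceplate slowly anticlockwise by its upright handle until the pin snaps fully home in the next notch. Do not force the table against the pin, leave the other things on the bench where they are, and let go.

Things in the scene. Friction and masses are not known exactly. Their poses are not given: they have to be found in the camera images.
- base: the indexing table's light grey round housing, bolted to the bench: 300 mm across the foot, 284 mm across above it, its flat top 60 mm above the bench. Origin on the bench under the faceplate's vertical axis; z up. The plunger stands on the housing top, 122 mm from that axis along this frame's -y (just outside the faceplate)
- knob_bar (a point): centre of the plunger's black T-knob, a bar 50 mm long (along this point's x), 12 mm thick (y) and 18 mm high (z up). It stands over a slotted steel sleeve, 29 mm across, top 100 mm above the bench; the bar's underside is 20 mm above the sleeve top when parked, 8 mm when the pin is home. The bar turns about its vertical centre line and moves straight up and down
- plunger_height (a joint): height of the sprung plunger in m: 0 = pin fully home in a notch of the index plate, about 0.008 = pin riding on the plate between notches, 0.012 = parked (the knob's cross-pin rests in a 3 mm deep notch of the sleeve), above 0.015 = cross-pin clear of the sleeve's top, free to turn, 0.018 = hard stop. A spring pulls it down with 4 N (home) to 8 N (stop)
- knob (a joint): angle of the T-knob in rad, growing anticlockwise seen from above: about 1.4 = over the parking notch, 0 = over the sleeve's deep run slot, where the pin can go down to the plate (some 0.1 rad of play in either). Stops at -0.12 and 1.52. At 0 the bar lies along the base's x, at right angles to the line from the faceplate's axis to the plunger
- handle (a point): the faceplate's turning handle, a fixed upright black cylinder, 22 mm in diameter and 52 mm high, standing on the faceplate (top face 72 mm above the bench) 80 mm from its axis; this point is on the cylinder's centre line, 100 mm above the bench and 24 mm below the cylinder's top. There is nothing else on the faceplate within 55 mm of it except the bezel's edge, 9 mm from its side
- faceplate_angle (a joint): angle of the 200 mm steel faceplate in rad, growing anticlockwise seen from above; turns with light friction (1 to 3 N at the handle, 4 to 12 N while the pin rides). The index plate is out of sight in the housing, clamped at an unknown angle: the notch wanted meets the pin somewhere between -0.22 and 0.22, 0.2 to 0.92 rad from the start. Notches are 60 degrees apart, 10 mm wide, 122 mm from the axis
- plunger: the plunger's sliding rod with its round-nosed 8 mm index pin (hidden in the housing) and the T-knob on top; origin on the plunger's axis, at bench height when the pin is home, z up; it does not turn with the knob
- faceplate: the faceplate with its handle, the bezel and, hidden in the housing, the index plate; origin on the faceplate's axis at bench height, z up, turning with it. More than 25 N between the plunger's pin and the index plate counts as forcing the table (riding gives about 6 N; 25 N is about 38 N pushed sideways at the handle)
- nozzle: bystander: brass fountain nozzle, 60 mm across, 108 mm tall, upright; origin at its underside
- coupling: bystander: white plastic pipe coupling, a tube 62 mm across, 64 mm tall, upright; origin at its underside
- spare_lamp: bystander: spare underwater lamp, 124 mm across, 42 mm high; origin at its underside
- wrench: bystander: steel wrench lying on the bench; origin under its middle
- bezel (a point): middle of the lamp bezel clamped on the faceplate as workpiece, on the faceplate's axis at the bezel's top, 86 mm above the bench; 120 mm across. Its three clamps are 60 degrees and 180 degrees round from the handle, reach 81 mm from the axis and up to 104 mm above the bench

How it is judged:
On the way, in this order (a step that is already met when the one before it is completed fails the run):
1. the T-knob is pulled up clear of the parking notch (value of joint plunger_height above 0.0143 m), for 0.05 s.
2. the knob is turned to the run slot and has dropped, the pin riding on the index plate (value of joint knob below 0.25 rad and value of joint plunger_height between 0.0065 and 0.0095 m), for 0.2 s.
3. the faceplate is turned until the pin has snapped fully home (value of joint plunger_height below 0.002 m), for 0.2 s.
At the end, for the whole second after the job is handed in: the plunger's pin is fully home (within 2 mm) in the next notch anticlockwise, so that the faceplate is locked within 0.3 rad of its zero and at rest, the knob over its run slot (below 0.25 rad), everything let go (value of joint plunger_height below 0.002 m and value of joint knob below 0.25 rad and value of joint faceplate_angle between -0.3 and 0.3 rad and velocity of joint faceplate_angle between -0.05 and 0.05 rad/s); the robot touches nothing.
It fails at once if the table is forced against the index pin (more than 25 N between pin and index plate) (contact force between plunger and faceplate above 25 N).
It fails at once if the brass nozzle is shifted more than 20 mm (distance of nozzle from where it was at the start of the episode above 0.02 m).
It fails at once if the pipe coupling is shifted more than 20 mm (distance of coupling from where it was at the start of the episode above 0.02 m).
It fails at once if the spare lamp is shifted more than 20 mm (distance of spare_lamp from where it was at the start of the episode above 0.02 m).
It fails at once if the wrench is shifted more than 20 mm (distance of wrench from where it was at the start of the episode above 0.02 m).
It also fails if it takes over 58 s, if anything falls off the work surface, if the arm or the gripper's body presses on something with over 40 N, if the wrist force passes 120 N, or if a joint passes its speed limit or range.

## Working session

There is one attempt and no reset: what is moved stays moved. The work goes in short steps, Python scripts to look and compute and a tool call to move; the robot and the scene stay as the last step left them, time stands still between calls to the robot, and variables do not carry over. Pictures are saved under pics/ and viewed, about 8 in all and at most 12, crops included, and the job is handed in when it is done.

Besides the shell and the picture viewer there is one more tool, called after "Emit:" by a JSON object that holds its "name" and its "arguments", one argument or row to a line. arm_command: Moves the arm, as the interface text tells. Its arguments: {"type":"object","properties":{"delta_pos":{"type":"array","items":{"type":"array","items":{"type":"number"}}},"rotation":{"type":"array","items":{"type":"array","items":{"type":"number"}}},"gripper":{"type":"number"},"grip_force":{"type":"number"}},"required":["delta_pos","rotation"]}

```bash
ls; mkdir -p pics; python3 - <<'E'
from workcell import monitor, optics, bot
import cv2,json
s=monitor.observe();print({k:(s[k]) for k in ['clock','position','tool_rot','force','grip_width']})
for n in ['scene','top']:
    cv2.imwrite(f'pics/{n}0.png',optics.grab_frame(n)[:,:,::-1]); print(n,optics.camera_params(n))
E
```

```text
pics
{'clock': 0.0, 'position': array([0.25295246, 0.57118468, 0.24472793]), 'tool_rot': array([-1.49116606,  1.56966239, -1.90801019]), 'force': array([ 0.43441502, -0.10900136, -0.08089264]), 'grip_width': 0.08552308345897795}
scene {'fx': 595.6805246020563, 'fy': 595.6805246020563, 'cx': 332.03938967974506, 'cy': 243.04582803905677, 'dist_coeffs': array([-0.0091336,  0.       ,  0.       ,  0.       ,  0.       ]), 'origin': array([ 1.03768417, -1.09525665,  1.264139  ]), 'rotation': array([-2.33514855,  0.02034453,  0.49225783])}
top {'fx': 604.7061762881484, 'fy': 604.7061762881484, 'cx': 312.60050960927435, 'cy': 246.5753251664788, 'dist_coeffs': array([-0.14203328,  0.        ,  0.        ,  0.        ,  0.        ]), 'origin': array([ 0.32149652, -0.03281274,  1.51942921]), 'rotation': array([-3.03408383e+00, -8.33633925e-04, -1.58792390e+00])}
```

View pics/top0.png

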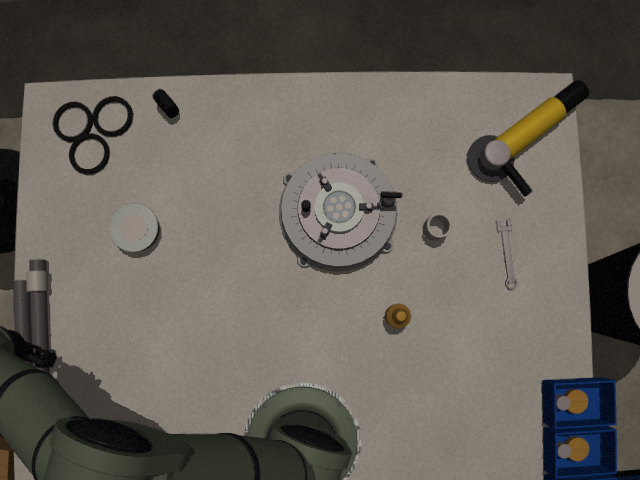

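View pics/scene0.png

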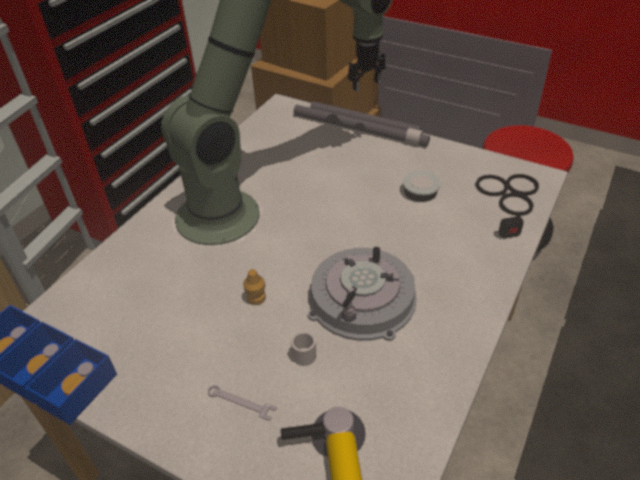

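The top picture shows the table at about (339,210), the knob bar near (391,197) lying radially, and the handle at (306,205). The nozzle is at (398,316) and the coupling at (437,228). Next I'll measure these.

```bash
cat > h.py <<'E'
import numpy as np,cv2
from scipy.spatial.transform import Rotation as R
from workcell import monitor, optics, bot
def ray(p,uv):
    K=np.array([[p['fx'],0,p['cx']],[0,p['fy'],p['cy']],[0,0,1]])
    n=cv2.undistortPoints(np.array([[uv]],float),K,p['dist_coeffs'])[0,0]
    d=R.from_euler('xyz',p['rotation']).as_matrix()@np.r_[n,1]
    return np.array(p['origin']),d/np.linalg.norm(d)
def onz(p,uv,z):
    o,d=ray(p,uv); return o+d*(z-o[2])/d[2]
def proj(p,X):
    Rm=R.from_euler('xyz',p['rotation']); rv=Rm.inv()
    K=np.array([[p['fx'],0,p['cx']],[0,p['fy'],p['cy']],[0,0,1]])
    return cv2.projectPoints(np.atleast_2d(X).astype(float),rv.as_rotvec(),-rv.apply(p['origin']),K,p['dist_coeffs'])[0][:,0]
def st():
    s=monitor.observe(); print('t',round(s['clock'],2),'pos',s['position'].round(4),'F',np.round(s['force'],1),'w',round(s['grip_width'],4))
    print('axes x,y,z cols\n',R.from_euler('xyz',s['tool_rot']).as_matrix().round(3)); return s
E
python3 - <<'E'
from h import *
s=st();print(s['qpos'].round(3))
p=optics.camera_params('top');im=cv2.imread('pics/top0.png')
g=cv2.cvtColor(im,cv2.COLOR_BGR2GRAY)
m=(g<45).astype(np.uint8);m[:150]=0;m[270:]=0;m[:,:275]=0;m[:,420:]=0
n,l,stt,c=cv2.connectedComponentsWithStats(m)
for i in range(1,n):
    if stt[i,4]>8: print(stt[i],c[i].round(1))
# housing top circle
a=onz(p,(281,210),.06)
q=cv2.resize(im[145:275,270:460],None,fx=4,fy=4,interpolation=cv2.INTER_CUBIC);cv2.imwrite('pics/crop0.png',q)
for n,uv,z in [('axis',(339,208),.086),('handle',(306,205),.124),('bar',(391,196),.138),('nozzle',(400,317),.1),('coup',(437,228),.064)]: print(n,onz(p,uv,z).round(4))
E
```

```text
t 0.1 pos [0.2529 0.5712 0.2448] F [ 0.  -0.4  0.4] w 0.0855
axes x,y,z cols
 [[-0.     0.405  0.914]
 [-0.001  0.914 -0.405]
 [-1.    -0.001  0.   ]]
[-1.224  0.522 -0.036  1.6    0.021  1.021 -0.113]
[320 180   7   9  16] [322.5 183.8]
[377 192  25  19 208] [388.  198.9]
[302 201   8  11  83] [305.5 206. ]
[360 207  14   4  22] [367.3 209.1]
[320 232   9   7  28] [323.4 235.3]
[288 239  38  30 119] [305.1 256.1]
[383 243   4   7  11] [384.7 246.2]
[321 245  25   5  25] [333.  248.1]
[362 256  11   8  19] [367.4 260. ]
[327 263  36   7  67] [343.7 266.5]
axis [ 0.5683 -0.1017  0.086 ]
handle [ 0.5702 -0.0228  0.124 ]
bar [ 0.5858 -0.2209  0.138 ]
nozzle [ 0.3052 -0.2386  0.1   ]
coup [ 0.519  -0.3416  0.064 ]
```

View pics/crop0.png

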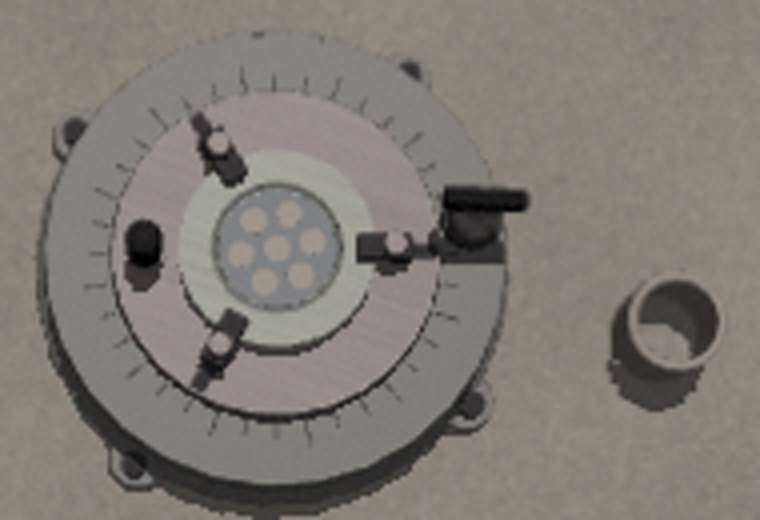

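The axis is at crop (278,247), the handle top at (145,237) and the bar centre at (486,200), lying almost along world y. I'm setting out above the knob.

Emit:
{"name": "arm_command", "arguments": {
  "delta_pos": [
    [0,-0.9,0.95],
    [0,-0.9,0.95],
    [0,-0.9,0.95],
    [0,-0.9,0.95],
    [0,-0.9,0.95],
    [0,-0.9,0.95],
    [0,-0.9,0.95],
    [0,-0.9,0.95],
    [0,-0.9,0.95],
    [0,-0.9,0.95]
  ],
  "rotation": [
    [0,0,0],
    [0,0,0],
    [0,0,0],
    [0,0,0],
    [0,0,0],
    [0,0,0],
    [0,0,0],
    [0,0,0],
    [0,0,0],
    [0,0,0]
  ],
  "gripper": -0.2
}}

```text
clock: 1.1
position: [0.4057, 0.1988, 0.2421]
tool_rot: [-2.087, 1.566, -2.495]
force: [1.4, 0.1, -0.9]
grip_width: 0.0512
```

Emit:
{"name": "arm_command", "arguments": {
  "delta_pos": [
    [0,-0.9,0.95],
    [0,-0.9,0.95],
    [0,-0.9,0.95],
    [0,-0.9,0.95],
    [0,-0.9,0.95],
    [0,-0.9,0.95],
    [0,-0.9,0.95],
    [0,0,0],
    [0,0,0],
    [0,0,0]
  ],
  "rotation": [
    [0,0,0],
    [0,0,0],
    [0,0,0],
    [0,0,0],
    [0,0,0],
    [0,0,0],
    [0,0,0],
    [1,0,0],
    [1,0,0],
    [1,0,0]
  ]
}}

```text
clock: 2.1
position: [0.5163, -0.0726, 0.2414]
tool_rot: [-1.683, 1.564, -2.421]
force: [0.9, 0.1, 0.1]
grip_width: 0.0512
```

Emit:
{"name": "arm_command", "arguments": {
  "delta_pos": [
    [0,0,0],
    [0,0,0],
    [0,0,0],
    [0,0,0],
    [0,0,0],
    [0,0,0],
    [0,0,0],
    [0,0,0],
    [0,0,0]
  ],
  "rotation": [
    [1,0,0],
    [1,0,0],
    [1,0,0],
    [1,0,0],
    [1,0,0],
    [1,0,0],
    [1,0,0],
    [1,0,0],
    [0.7,0,0]
  ]
}}

```text
clock: 3.0
position: [0.5148, -0.0728, 0.2396]
tool_rot: [-0.982, 1.56, -2.673]
force: [0.2, 0.4, -0.4]
grip_width: 0.0517
```

```bash
cat > plan.py <<'E'
from h import *
import sys
# target xyz, jaw yaw deg -> units needed
def plan(x,y,z,yaw):
    s=st(); M=R.from_euler('xyz',s['tool_rot']).as_matrix()
    t=M.T@(np.array([x,y,z])-s['position'])/0.03
    a=np.radians(yaw); T=np.array([[0,np.cos(a),np.sin(a)],[0,np.sin(a),-np.cos(a)],[-1,0,0]])
    r=R.from_matrix(M.T@T).as_rotvec(degrees=True)/6
    print('yaw now',np.degrees(np.arctan2(M[1,1],M[0,1])).round(1),'shift units',t.round(2),'turn units',r.round(2))
if __name__=='__main__': plan(*map(float,sys.argv[1:]))
E
python3 - <<'E'
from h import *
p=optics.camera_params('top')
f=lambda a,b:(270+a/4-.375,145+b/4-.375)
A=onz(p,f(278,247),.086);H=onz(p,f(145,237),.124);B=onz(p,f(486,200),.138)
b1=onz(p,f(446,197),.138);b2=onz(p,f(526,203),.138)
print(A,H,B,np.linalg.norm((H-A)[:2]),np.linalg.norm((B-A)[:2]),np.degrees(np.arctan2(*(b1-b2)[[1,0]])), np.linalg.norm(b1-b2))
d=(A-B);print('base yaw',np.degrees(np.arctan2(d[1],d[0]))-90,'handle ang',np.degrees(np.arctan2(*(H-A)[[1,0]])))
E
python3 plan.py 0.587 -0.221 0.24 -4
```

```text
[ 0.57224742 -0.10207003  0.086     ] [ 0.57283151 -0.02253778  0.124     ] [ 0.58903753 -0.22135059  0.138     ] 0.07953439753611553 0.12045646255221105 84.8664034258184 0.0468509327243139
base yaw 8.012399064740734 handle ang 89.57922620318745
t 3.0 pos [ 0.5148 -0.0728  0.2396] F [ 0.2  0.4 -0.4] w 0.0517
axes x,y,z cols
 [[-0.01   0.993 -0.119]
 [-0.005 -0.12  -0.993]
 [-1.    -0.009  0.006]]
yaw now -6.9 shift units [-0.01  2.98  4.62] turn units [-0.48  0.06  0.09]
```

Emit:
{"name": "arm_command", "arguments": {
  "delta_pos": [
    [0.2,0.61,0.93],
    [0.2,0.61,0.93],
    [0.2,0.61,0.93],
    [0.2,0.61,0.93],
    [0.2,0.61,0.93],
    [0.0,0,0]
  ],
  "rotation": [
    [-0.1,0.01,0.02],
    [-0.1,0.01,0.02],
    [-0.1,0.01,0.02],
    [-0.1,0.01,0.02],
    [-0.1,0.01,0.02],
    [0,0,0]
  ]
}}

```text
clock: 3.6
position: [0.5942, -0.2236, 0.2065]
tool_rot: [-2.199, 1.569, 2.45]
force: [-0.8, 0.6, -0.4]
grip_width: 0.0514
```

```bash
python3 - <<'E'
from h import *
s=st();p=optics.camera_params('wrist');im=optics.grab_frame('wrist');cv2.imwrite('pics/w1.png',im[:,:,::-1])
import pickle;pickle.dump(p,open('w1.pkl','wb'));print(p)
E
```

```text
t 3.6 pos [ 0.5942 -0.2236  0.2065] F [-0.8  0.6 -0.4] w 0.0514
axes x,y,z cols
 [[-0.001  0.998 -0.063]
 [ 0.001 -0.063 -0.998]
 [-1.    -0.001 -0.001]]
{'fx': 382.7068259066307, 'fy': 382.7068259066307, 'cx': 321.6066522804533, 'cy': 237.4637660745666, 'dist_coeffs': array([-0.03167421,  0.        ,  0.        ,  0.        ,  0.        ]), 'origin': array([ 0.59969699, -0.14502727,  0.3347695 ]), 'rotation': array([ 2.82996747e+00,  2.04816627e-03, -6.22115239e-02])}
```

View pics/w1.png

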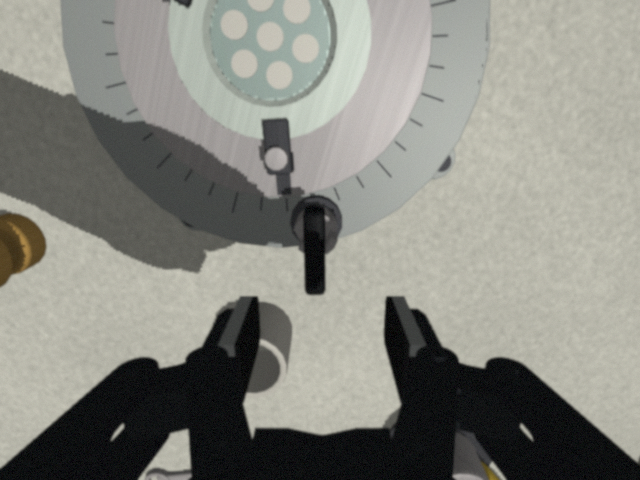

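The wrist picture shows the bar from about (315,206) to (315,290), running vertically between the fingers.

```bash
python3 - <<'E'
from h import *
import pickle;p=pickle.load(open('w1.pkl','rb'))
im=cv2.cvtColor(cv2.imread('pics/w1.png'),cv2.COLOR_BGR2GRAY)
for v in (225,245,265,285): 
    r=np.where(im[v,290:345]<40)[0]+290;print(v,r.min(),r.max())
c=im[190:310,315];print([i+190 for i in range(119) if abs(int(c[i+1])-int(c[i]))>12])
for uv in [(315,206),(315,248),(315,288),(315,294)]: print(onz(p,uv,.138).round(4))
print('axis',onz(p,(270,36),.086))
E
python3 plan.py 0.587 -0.221 0.135 -3.5
```

```text
225 293 324
245 304 324
265 306 323
285 306 323
[193, 194, 195, 197, 207, 211, 212, 270, 292, 293, 294, 295]
[ 0.593  -0.1907  0.138 ]
[ 0.5914 -0.2141  0.138 ]
[ 0.5898 -0.2379  0.138 ]
[ 0.5895 -0.2417  0.138 ]
axis [ 0.57162393 -0.0987109   0.086     ]
t 3.65 pos [ 0.5938 -0.2216  0.2066] F [-1.1  1.  -1.1] w 0.0512
axes x,y,z cols
 [[-0.002  0.998 -0.063]
 [ 0.002 -0.063 -0.998]
 [-1.    -0.002 -0.002]]
yaw now -3.6 shift units [ 2.39 -0.22 -0.  ] turn units [-0.01 -0.02  0.02]
```

```bash
python3 plan.py 0.5905 -0.2185 0.127 -3.5
```

```text
t 3.65 pos [ 0.5938 -0.2216  0.2066] F [-1.1  1.  -1.1] w 0.0512
axes x,y,z cols
 [[-0.002  0.998 -0.063]
 [ 0.002 -0.063 -0.998]
 [-1.    -0.002 -0.002]]
yaw now -3.6 shift units [ 2.65 -0.11 -0.09] turn units [-0.01 -0.02  0.02]
```

Emit:
{"name": "arm_command", "arguments": {
  "delta_pos": [
    [0.6,-0.03,-0.03],
    [0.6,-0.03,-0.03],
    [0.6,-0.03,-0.03],
    [0.6,0,0],
    [0.2,0,0],
    [0,0,0]
  ],
  "rotation": [
    [0,0,0],
    [0,0,0],
    [0,0,0],
    [0,0,0],
    [0,0,0],
    [0,0,0]
  ]
}}

```text
clock: 4.25
position: [0.5903, -0.2132, 0.1266]
tool_rot: [-2.638, 1.566, 2.014]
force: [-0.8, -0.1, 0.1]
grip_width: 0.0514
```

```bash
python3 plan.py 0.5905 -0.2185 0.127 -3.5
```

```text
t 4.25 pos [ 0.5903 -0.2132  0.1266] F [-0.8 -0.1  0.1] w 0.0514
axes x,y,z cols
 [[-0.002  0.998 -0.059]
 [ 0.005 -0.059 -0.998]
 [-1.    -0.002 -0.004]]
yaw now -3.4 shift units [-0.01  0.02  0.17] turn units [ 0.01 -0.04  0.02]
```

Emit:
{"name": "arm_command", "arguments": {
  "delta_pos": [
    [0,0,0.18],
    [0,0,0]
  ],
  "rotation": [
    [0,0,0],
    [0,0,0]
  ]
}}

```text
clock: 4.45
position: [0.5904, -0.2186, 0.1281]
tool_rot: [-2.872, 1.566, 1.782]
force: [0.2, -0.2, 0.2]
grip_width: 0.0511
```

Emit:
{"name": "arm_command", "arguments": {
  "delta_pos": [
    [0,0,0],
    [0,0,0],
    [0,0,0],
    [0,0,0],
    [0,0,0],
    [0,0,0]
  ],
  "rotation": [
    [0,0,0],
    [0,0,0],
    [0,0,0],
    [0,0,0],
    [0,0,0],
    [0,0,0]
  ],
  "gripper": 1,
  "grip_force": 50
}}

```text
clock: 5.05
position: [0.5906, -0.2189, 0.1298]
tool_rot: [3.092, 1.567, 1.462]
force: [-0.3, 0.4, 0.6]
grip_width: 0.0112
```

Emit:
{"name": "arm_command", "arguments": {
  "delta_pos": [
    [-0.08,0,0],
    [-0.08,0,0],
    [0,0,0]
  ],
  "rotation": [
    [0,0,0],
    [0,0,0],
    [0,0,0]
  ]
}}

```text
clock: 5.35
position: [0.5905, -0.2188, 0.1341]
tool_rot: [-3.044, 1.567, 1.609]
force: [0.9, -0.3, -7.4]
grip_width: 0.011
```

Emit:
{"name": "arm_command", "arguments": {
  "delta_pos": [
    [-0.03,0,0],
    [0,0,0]
  ],
  "rotation": [
    [0,0,0],
    [0,0,0]
  ]
}}

```text
clock: 5.55
position: [0.5905, -0.2189, 0.1348]
tool_rot: [-3.022, 1.567, 1.631]
force: [1.7, -1.4, -6.5]
grip_width: 0.0113
```

Emit:
{"name": "arm_command", "arguments": {
  "delta_pos": [
    [0,0,0],
    [0,0,0],
    [0,0,0],
    [0,0,0]
  ],
  "rotation": [
    [0.6,0,0],
    [0.6,0,0],
    [0.6,0,0],
    [0.6,0,0]
  ]
}}

```text
clock: 5.95
position: [0.5906, -0.2189, 0.1348]
tool_rot: [-2.877, 1.567, 1.518]
force: [0.6, -0.4, -7.6]
grip_width: 0.0111
```

```bash
python3 plan.py 0.5905 -0.2189 0.1348 -83; python3 -c "
from h import *
print(monitor.observe()['moment'])"
```

```text
t 5.95 pos [ 0.5906 -0.2189  0.1348] F [ 0.6 -0.4 -7.6] w 0.0111
axes x,y,z cols
 [[ 0.     0.95  -0.313]
 [ 0.004 -0.313 -0.95 ]
 [-1.    -0.001 -0.004]]
yaw now -18.2 shift units [-0. -0.  0.] turn units [10.8  -0.03  0.03]
[-0.19693991 -0.45948648 -0.00063929]
```

Turning freely, with no side force or moment about z. I'll continue.

Emit:
{"name": "arm_command", "arguments": {
  "delta_pos": [
    [0,0,0],
    [0,0,0],
    [0,0,0],
    [0,0,0],
    [0,0,0],
    [0,0,0],
    [0,0,0],
    [0,0,0],
    [0,0,0],
    [0,0,0]
  ],
  "rotation": [
    [1,0,0],
    [1,0,0],
    [1,0,0],
    [1,0,0],
    [1,0,0],
    [1,0,0],
    [1,0,0],
    [0.8,0,0],
    [0.5,0,0],
    [0,0,0]
  ]
}}

```text
clock: 6.95
position: [0.5908, -0.2192, 0.1344]
tool_rot: [-2.085, 1.568, 1.403]
force: [-0.3, -2.0, -7.7]
grip_width: 0.0106
```

```bash
python3 plan.py 0.5905 -0.2189 0.1348 -83; python3 -c "
from h import *
print(monitor.observe()['moment'])"
```

```text
t 6.95 pos [ 0.5908 -0.2192  0.1344] F [-0.3 -2.  -7.7] w 0.0106
axes x,y,z cols
 [[ 0.     0.339 -0.941]
 [ 0.003 -0.941 -0.339]
 [-1.    -0.002 -0.001]]
yaw now -70.2 shift units [-0.01 -0.01  0.01] turn units [ 2.14 -0.01  0.02]
[-0.53454823 -0.23308259 -0.08447054]
```

Emit:
{"name": "arm_command", "arguments": {
  "delta_pos": [
    [0,0,0],
    [0,0,0],
    [0,0,0],
    [0,0,0]
  ],
  "rotation": [
    [0.7,0,0],
    [0.7,0,0],
    [0.5,0,0],
    [0,0,0]
  ]
}}

```text
clock: 7.35
position: [0.5908, -0.2193, 0.1342]
tool_rot: [-1.927, 1.568, 1.362]
force: [1.3, -1.9, -6.9]
grip_width: 0.011
```

```bash
python3 plan.py 0.5905 -0.2189 0.1348 -81.5; python3 -c "
from h import *
print(monitor.observe()['moment'])"
```

```text
t 7.35 pos [ 0.5908 -0.2193  0.1342] F [ 1.3 -1.9 -6.9] w 0.011
axes x,y,z cols
 [[ 0.001  0.147 -0.989]
 [ 0.003 -0.989 -0.147]
 [-1.    -0.003 -0.001]]
yaw now -81.5 shift units [-0.02 -0.01  0.01] turn units [-0.   -0.01  0.02]
[-0.56534559 -0.3323402   0.05626732]
```

Facing the run slot, so I'm releasing.

Emit:
{"name": "arm_command", "arguments": {
  "delta_pos": [
    [0,0,0],
    [0,0,0],
    [0,0,0],
    [0,0,0],
    [0,0,0],
    [0,0,0]
  ],
  "rotation": [
    [0,0,0],
    [0,0,0],
    [0,0,0],
    [0,0,0],
    [0,0,0],
    [0,0,0]
  ],
  "gripper": -0.2
}}

```text
clock: 7.95
position: [0.5917, -0.219, 0.1357]
tool_rot: [-2.389, 1.566, 0.908]
force: [-0.5, 0.4, -0.4]
grip_width: 0.0513
```

Emit:
{"name": "arm_command", "arguments": {
  "delta_pos": [
    [-0.7,0,0],
    [-0.7,0,0],
    [-0.7,0,0.5],
    [-0.7,0,0.8],
    [-0.2,0,0.8],
    [0,0,0]
  ],
  "rotation": [
    [0,0,0],
    [0,0,0],
    [0,0,0],
    [0,0,0],
    [0,0,0],
    [0,0,0]
  ]
}}

```text
clock: 8.55
position: [0.5269, -0.2295, 0.2282]
tool_rot: [-2.129, 1.566, 1.17]
force: [0.3, -0.6, -0.9]
grip_width: 0.0515
```

```bash
python3 - <<'E'
from h import *
s=st();p=optics.camera_params('wrist');im=optics.grab_frame('wrist');cv2.imwrite('pics/w2.png',im[:,:,::-1])
import pickle;pickle.dump(p,open('w2.pkl','wb'))
cv2.imwrite('pics/s2.png',cv2.resize(optics.grab_frame('scene')[230:350,290:440,::-1],None,fx=4,fy=4,interpolation=cv2.INTER_CUBIC))
E
```

```text
t 8.55 pos [ 0.5269 -0.2295  0.2282] F [ 0.3 -0.6 -0.9] w 0.0515
axes x,y,z cols
 [[ 0.002  0.156 -0.988]
 [ 0.004 -0.988 -0.156]
 [-1.    -0.004 -0.002]]
```

View pics/w2.png

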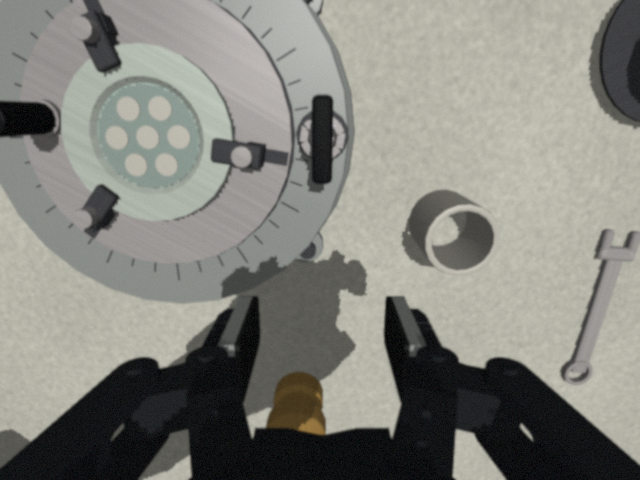

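View pics/s2.png

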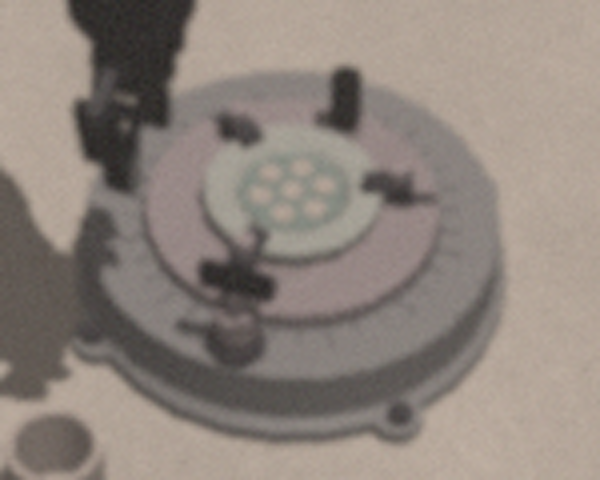

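The bar has turned, with its centre at wrist pixel (322,139), and nothing is dragging on it. The handle is at the left edge, about (25,118). Next I go over the handle.

Emit:
{"name": "arm_command", "arguments": {
  "delta_pos": [
    [0,-0.95,-0.37],
    [0,-0.95,-0.37],
    [0,-0.95,-0.37],
    [0,-0.95,-0.37],
    [0,-0.95,-0.37],
    [0,-0.95,-0.37],
    [0,-0.95,-0.37],
    [0,0,0],
    [0,0,0],
    [0,0,0]
  ],
  "rotation": [
    [0,0,0],
    [0,0,0],
    [0,0,0],
    [0,0,0],
    [0,0,0],
    [-1,0,0],
    [-1,0,0],
    [-1,0,0],
    [-1,0,0],
    [-1,0,0]
  ],
  "gripper": -0.1
}}

```text
clock: 9.65
position: [0.5784, -0.0035, 0.222]
tool_rot: [-0.851, 1.568, 3.001]
force: [0.8, -0.3, 0.8]
grip_width: 0.0472
```

Emit:
{"name": "arm_command", "arguments": {
  "delta_pos": [
    [0,0,0],
    [0,0,0],
    [0,0,0],
    [0,0,0],
    [0,0,0],
    [0,0,0],
    [0,0,0],
    [0,0,0],
    [0,0,0]
  ],
  "rotation": [
    [-1,0,0],
    [-1,0,0],
    [-1,0,0],
    [-1,0,0],
    [-1,0,0],
    [-1,0,0],
    [-1,0,0],
    [-1,0,0],
    [0,0,0]
  ]
}}

```text
clock: 10.55
position: [0.583, 0.0029, 0.2162]
tool_rot: [-1.606, 1.563, 3.128]
force: [-0.9, 0.3, -0.7]
grip_width: 0.047
```

```bash
python3 - <<'E'
from h import *
import pickle
p=pickle.load(open('w2.pkl','rb'))
for z in (.126,.134,.138,.143): a,b=onz(p,(322,96),z),onz(p,(322,184),z); print(z,np.linalg.norm(a-b).round(4),((a+b)/2).round(4))
p=optics.camera_params('wrist');im=optics.grab_frame('wrist');cv2.imwrite('pics/w3.png',im[:,:,::-1])
pickle.dump(p,open('w3.pkl','wb'));print(p['origin'])
E
python3 plan.py 0.5725 -0.0205 0.2 0
```

```text
0.126 0.0504 [ 0.59   -0.2193  0.126 ]
0.134 0.0486 [ 0.5905 -0.2193  0.134 ]
0.138 0.0477 [ 0.5908 -0.2192  0.138 ]
0.143 0.0467 [ 0.5911 -0.2192  0.143 ]
[0.58263807 0.08161945 0.34445656]
t 10.6 pos [0.583  0.0029 0.2161] F [-0.3  0.3  0.7] w 0.0469
axes x,y,z cols
 [[-0.008  1.     0.019]
 [ 0.     0.019 -1.   ]
 [-1.    -0.008 -0.   ]]
yaw now 1.1 shift units [ 0.54 -0.36  0.77] turn units [ 0.18 -0.    0.08]
```

View pics/w3.png

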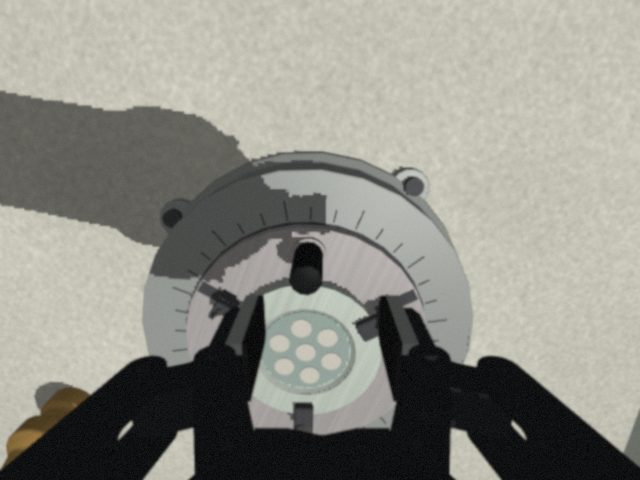

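The handle top is at about (307,281), between the fingers' lines.

```bash
python3 - <<'E'
from h import *
import pickle
p=pickle.load(open('w3.pkl','rb'))
print(onz(p,(307,281),.124),onz(p,(304,352),.086))
E
python3 plan.py 0.572 -0.0205 0.108 0
```

```text
[ 0.57382229 -0.01854198  0.124     ] [ 0.57062091 -0.09702923  0.086     ]
t 10.6 pos [0.583  0.0029 0.2161] F [-0.3  0.3  0.7] w 0.0469
axes x,y,z cols
 [[-0.008  1.     0.019]
 [ 0.     0.019 -1.   ]
 [-1.    -0.008 -0.   ]]
yaw now 1.1 shift units [ 3.61 -0.35  0.77] turn units [ 0.18 -0.    0.08]
```

Emit:
{"name": "arm_command", "arguments": {
  "delta_pos": [
    [0,-0.33,0.77],
    [0.7,0,0],
    [0.7,0,0],
    [0.7,0,0],
    [0.7,0,0],
    [0.6,0,0],
    [0,0,0]
  ],
  "rotation": [
    [0,0,0.08],
    [0,0,0],
    [0,0,0],
    [0,0,0],
    [0,0,0],
    [0,0,0],
    [0,0,0]
  ]
}}

```text
clock: 11.3
position: [0.5754, -0.0196, 0.1089]
tool_rot: [0.964, 1.57, -0.613]
force: [0.5, -0.1, 0.5]
grip_width: 0.0471
```

```bash
python3 plan.py 0.572 -0.0205 0.108 0
```

```text
t 11.3 pos [ 0.5754 -0.0196  0.1089] F [ 0.5 -0.1  0.5] w 0.0471
axes x,y,z cols
 [[ 0.     1.    -0.006]
 [-0.    -0.006 -1.   ]
 [-1.     0.     0.   ]]
yaw now -0.3 shift units [ 0.03 -0.11  0.03] turn units [-0.05  0.   -0.  ]
```

Emit:
{"name": "arm_command", "arguments": {
  "delta_pos": [
    [0,0,0],
    [0,0,0],
    [0,0,0]
  ],
  "rotation": [
    [0,0,0],
    [0,0,0],
    [0,0,0]
  ],
  "gripper": 0.3
}}

```text
clock: 11.6
position: [0.5764, -0.0195, 0.1103]
tool_rot: [1.186, 1.569, -0.394]
force: [0.6, -0.2, 0.3]
grip_width: 0.0297
```

Emit:
{"name": "arm_command", "arguments": {
  "delta_pos": [
    [0,-0.05,0],
    [0,-0.05,0],
    [0,-0.05,0],
    [0,-0.05,0],
    [0,-0.05,0],
    [0,-0.05,0]
  ],
  "rotation": [
    [-0.1,0,0],
    [-0.1,0,0],
    [-0.1,0,0],
    [-0.1,0,0],
    [-0.1,0,0],
    [-0.1,0,0]
  ]
}}

```text
clock: 12.2
position: [0.568, -0.0194, 0.1123]
tool_rot: [1.48, 1.565, -0.033]
force: [6.6, -0.1, -5.7]
grip_width: 0.0297
```

Emit:
{"name": "arm_command", "arguments": {
  "delta_pos": [
    [0.01,-0.05,0],
    [0.01,-0.05,0],
    [0.01,-0.05,0],
    [0.01,-0.05,0],
    [0.01,-0.05,0],
    [0.01,-0.05,0],
    [0.01,-0.05,0],
    [0.01,-0.05,0]
  ],
  "rotation": [
    [-0.18,0,0],
    [-0.18,0,0],
    [-0.18,0,0],
    [-0.18,0,0],
    [-0.18,0,0],
    [-0.18,0,0],
    [-0.18,0,0],
    [-0.18,0,0]
  ]
}}

```text
clock: 13.0
position: [0.5627, -0.0212, 0.112]
tool_rot: [1.286, 1.549, -0.065]
force: [6.8, 0.6, -1.2]
grip_width: 0.0299
```

```bash
cat > arc.py <<'E'
from h import *
# plan-view status: TCP relative to faceplate axis
s=st();A=np.array([.572,-.099]);d=s['position'][:2]-A
M=R.from_euler('xyz',s['tool_rot']).as_matrix()
th=np.degrees(np.arctan2(d[1],d[0]));print('r',np.hypot(*d).round(4),'tcp ang',th.round(1),'jaw yaw+90',(np.degrees(np.arctan2(M[1,1],M[0,1]))+90).round(1),'F tangential',(M[:,1]@s['force']).round(1),'tilt',M[:,0].round(3))
E
python3 arc.py
```

```text
t 13.0 pos [ 0.5627 -0.0212  0.112 ] F [ 6.8  0.6 -1.2] w 0.0299
axes x,y,z cols
 [[ 0.022  0.976  0.218]
 [-0.001  0.218 -0.976]
 [-1.     0.021  0.006]]
r 0.0784 tcp ang 96.8 jaw yaw+90 102.6 F tangential 6.8 tilt [ 0.022 -0.001 -1.   ]
```

Emit:
{"name": "arm_command", "arguments": {
  "delta_pos": [
    [0.01,-0.07,0],
    [0.01,-0.07,0],
    [0.01,-0.07,0],
    [0.01,-0.07,0],
    [0.01,-0.07,0],
    [0.01,-0.07,0],
    [0.01,-0.07,0],
    [0.01,-0.07,0]
  ],
  "rotation": [
    [-0.12,0,-0.06],
    [-0.12,0,-0.06],
    [-0.12,0,-0.06],
    [-0.12,0,-0.06],
    [-0.12,0,-0.06],
    [-0.12,0,-0.06],
    [-0.12,0,-0.06],
    [-0.12,0,-0.06]
  ]
}}

```text
clock: 13.8
position: [0.5547, -0.0226, 0.1125]
tool_rot: [-0.943, 1.555, -2.182]
force: [6.1, 3.0, 0.9]
grip_width: 0.0303
```

```bash
python3 arc.py
```

```text
t 13.8 pos [ 0.5547 -0.0226  0.1125] F [6.1 3.  0.9] w 0.0303
axes x,y,z cols
 [[-0.009  0.946  0.325]
 [-0.013  0.325 -0.946]
 [-1.    -0.012  0.009]]
r 0.0784 tcp ang 102.8 jaw yaw+90 109.0 F tangential 6.8 tilt [-0.009 -0.013 -1.   ]
```

Emit:
{"name": "arm_command", "arguments": {
  "delta_pos": [
    [0.01,-0.08,0],
    [0.01,-0.08,0],
    [0.01,-0.08,0],
    [0.01,-0.08,0],
    [0.01,-0.08,0],
    [0.01,-0.08,0],
    [0.01,-0.08,0],
    [0.01,-0.08,0],
    [0.01,-0.08,0],
    [0.01,-0.08,0]
  ],
  "rotation": [
    [-0.12,0,0],
    [-0.12,0,0],
    [-0.12,0,0],
    [-0.12,0,0],
    [-0.12,0,-0.03],
    [-0.12,0,-0.03],
    [-0.12,0,-0.03],
    [-0.12,0,-0.03],
    [-0.12,0,-0.03],
    [-0.12,0,-0.03]
  ]
}}

```text
clock: 14.8
position: [0.5405, -0.027, 0.1123]
tool_rot: [-0.894, 1.553, -1.992]
force: [15.7, 7.8, -4.4]
grip_width: 0.0301
```

```bash
python3 arc.py
```

```text
t 14.8 pos [ 0.5405 -0.027   0.1123] F [15.7  7.8 -4.4] w 0.0301
axes x,y,z cols
 [[-0.007  0.89   0.455]
 [-0.016  0.455 -0.89 ]
 [-1.    -0.014  0.011]]
r 0.0786 tcp ang 113.6 jaw yaw+90 117.1 F tangential 17.6 tilt [-0.007 -0.016 -1.   ]
```

Emit:
{"name": "arm_command", "arguments": {
  "delta_pos": [
    [0,0,0]
  ],
  "rotation": [
    [0,0,0]
  ]
}}

```text
clock: 14.9
position: [0.541, -0.0267, 0.1124]
tool_rot: [-0.831, 1.554, -1.928]
force: [2.3, 0.8, -1.8]
grip_width: 0.0299
```

```bash
python3 arc.py; python3 - <<'E'
from h import *
cv2.imwrite('pics/s3.png',cv2.resize(optics.grab_frame('scene')[230:350,290:440,::-1],None,fx=4,fy=4,interpolation=cv2.INTER_CUBIC))
p=optics.camera_params('scene')
for z in (.117,.125,.129): print(z,((proj(p,[.5905,-.2192,z])-[290,230])*4).round(1))
E
```

```text
t 14.9 pos [ 0.541  -0.0267  0.1124] F [ 2.3  0.8 -1.8] w 0.0299
axes x,y,z cols
 [[-0.006  0.89   0.456]
 [-0.016  0.456 -0.89 ]
 [-1.    -0.013  0.012]]
r 0.0786 tcp ang 113.2 jaw yaw+90 117.1 F tangential 2.5 tilt [-0.006 -0.016 -1.   ]
0.117 [[236.8 285.2]]
0.125 [[236.7 276.8]]
0.129 [[236.7 272.7]]
```

View pics/s3.png

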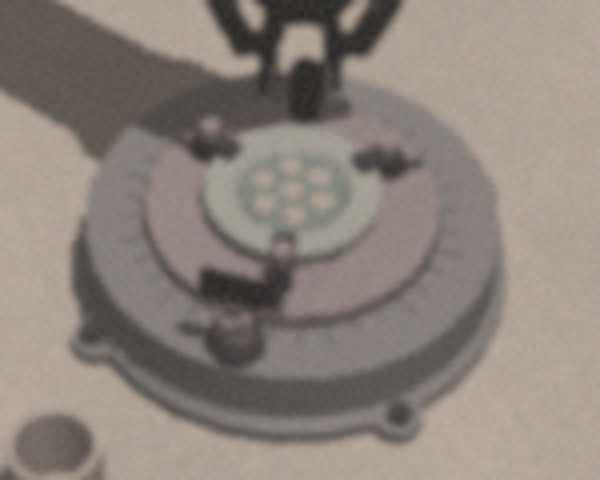

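The bar now sits around (240,287), against about (237,279) before, closer to the sleeve. I'll measure the drop.

```bash
python3 - <<'E'
import cv2,numpy as np
for f in ('s2','s3'):
    g=cv2.imread(f'pics/{f}.png',0).astype(float)
    print(f,[(x,[y for y in range(240,330) if g[y,x]<65][::60] , np.mean([y for y in range(240,330) if g[y,x]<65]).round(1)) for x in (210,220,230,240)])
    print(g[255:320:5,215].astype(int))
E
```

```text
s2 [(210, [264], np.float64(274.0)), (220, [266], np.float64(276.5)), (230, [263], np.float64(278.0)), (240, [262], np.float64(278.0))]
[130 102  65  49  46  45  62  95 104  82  81 102 109]
s3 [(210, [273], np.float64(285.0)), (220, [275], np.float64(288.0)), (230, [278], np.float64(289.5)), (240, [280], np.float64(291.5))]
[138 137 126  85  54  45  51  49  53  70  87 104 109]
```

It dropped about 9–11 px where 8 mm is 8.4 px, and the table resisted at 17 N, so the pin is home. I'm backing off, opening and rising.

Emit:
{"name": "arm_command", "arguments": {
  "delta_pos": [
    [0,0.1,0],
    [0,0.03,0],
    [0,0,0],
    [0,0,0]
  ],
  "rotation": [
    [0,0,0],
    [0,0,0],
    [0,0,0],
    [0,0,0]
  ],
  "gripper": 0.0
}}

```text
clock: 15.35
position: [0.5433, -0.0257, 0.1119]
tool_rot: [-0.967, 1.552, -2.065]
force: [-0.5, -0.4, -0.3]
grip_width: 0.0427
```

Emit:
{"name": "arm_command", "arguments": {
  "delta_pos": [
    [-0.3,0,0],
    [-0.7,0,0],
    [-0.7,0,0],
    [-0.7,0,0],
    [-0.7,0,0],
    [-0.7,0,-0.5],
    [0,0,-0.5],
    [0,0,0]
  ],
  "rotation": [
    [0,0,0],
    [0,0,0],
    [0,0,0],
    [0,0,0],
    [0,0,0],
    [0,0,0],
    [0,0,0],
    [0,0,0]
  ]
}}

```text
clock: 16.15
position: [0.5291, 0.0026, 0.2334]
tool_rot: [-0.998, 1.551, -2.098]
force: [0.4, 0.3, 0.1]
grip_width: 0.0426
```

```bash
python3 - <<'E'
from h import *
s=st()
a=cv2.resize(optics.grab_frame('scene')[230:350,290:440,::-1],None,fx=4,fy=4,interpolation=cv2.INTER_CUBIC)
b=cv2.resize(optics.grab_frame('top')[145:275,270:420,::-1],(600,520),interpolation=cv2.INTER_CUBIC)[:480]
cv2.imwrite('pics/f.png',cv2.resize(np.hstack([a,b]),(800,320)))
g=cv2.cvtColor(a,cv2.COLOR_BGR2GRAY)
print([np.mean([y for y in range(240,330) if g[y,x]<65]).round(1) for x in (210,220,230,240)])
E
```

```text
t 16.15 pos [0.5291 0.0026 0.2334] F [0.4 0.3 0.1] w 0.0426
axes x,y,z cols
 [[-0.01   0.891  0.453]
 [-0.017  0.453 -0.891]
 [-1.    -0.017  0.011]]
[np.float64(284.5), np.float64(287.0), np.float64(289.5), np.float64(291.5)]
```

View pics/f.png

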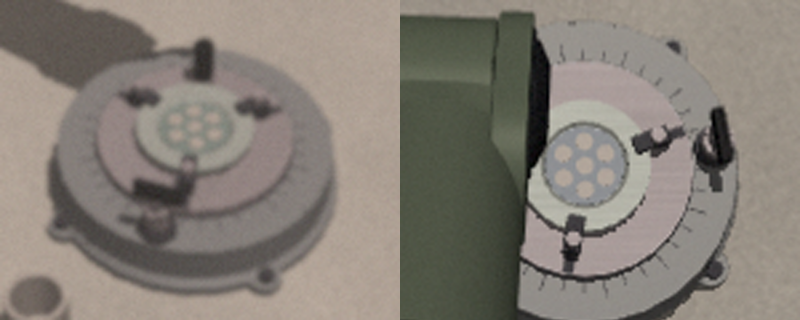

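The final picture shows the arm clear, the bar low over its run slot at (160,190) in the left half, and the handle standing free at (203,58).

```bash
python3 -c "
from workcell import bot
print(bot.job_done())"
```

```text
the job is handed in; nothing more can be done
None
```

I pulled the T-knob up about 5 mm, turned it about 78° clockwise to the run slot and let it go. I then pushed the handle anticlockwise in roughly 1 mm steps until the pin snapped in, backed off and handed in at about 16 s.

- **Pin home:** the knob dropped about 9–11 px in the scene camera, where 8 mm is 8.4 px. The table stopped after roughly 0.35 rad, inside the expected 0.2–0.92. The drop stayed the same after I let go.
- **Force:** the push needed about 7 N while the pin was riding. It peaked at 17.6 N of the readings I took, below the 38 N that counts as forcing.
- **Let go:** the wrist force was near zero and the arm was well clear. I moved nothing near the other things, but I did not re-measure where they stand.
- **Less certain:** I could not read the joint values directly. The riding height before the turn is only a rough check: the bar's apparent length fitted riding or lower, not still lifted. The two cameras also disagreed by 3–5 mm on positions, which caused no trouble.

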